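# Prop the drive drawer half open on its stay bar

## Robot

A 7-joint arm with a two-finger parallel gripper is mounted at the origin on the work surface. World frame = base frame: x ahead of the robot, y to its left, z up, the work surface at z = 0. Lengths are in mm, angles in rad, forces in N, time in s.
With the tool pointing down it reaches from about 400 to 850 mm from the base axis. Payload 4.5 kg.
Tool frame: the origin (TCP) lies between the finger pads; the fingertips stand robot.tcp_to_tips ahead of it and the grasp point (between the pads) lies 8 mm behind it (robot.tcp_to_tips is the distance from the TCP to the fingertips, in mm); z points along the fingers, y is the direction in which the jaws open and shut (so a half turn about z gives the same grasp; the last joint's range is limited). The gripper opens to 88 mm and grips with 3 to 60 N. Pads are 18 mm wide; open, the fingers measure 123 mm over their backs; the gripper's body (75 mm by 187 mm) begins 45 mm behind the grasp point.
Start: joints at [0.034, 0.689, -0.195, 1.565, 0.157, 0.902, -0.215], TCP at [625.022, 0.025, 249.743] pointing down, gripper open.
Joint ranges: [-3.01, 3.01], [-0.46, 2.08], [-1.47, 1.51], [0.13, 2.56], [-1, 4.14], [0.04, 2.09], [-2.66, 2.66]. Speed limits (rad/s): [2.57, 2.57, 3.14, 3.14, 3.14, 3.14, 3.14].

## Interface

Orientations are given as [roll, pitch, yaw] about the fixed x, y, z axes, in that order (R = Rz(yaw) Ry(pitch) Rx(roll)).
In Python, from plant import robot gives the robot as it stands. The module is installed in compiled form; this text tells all that it offers.
- The arm moves only by the shell command python3 -m crank 'ROWS' [FORCE]. ROWS is JSON, a list of rows, each a list of 3 entries, a list of its own where there are three numbers: the gripper's target within -1 to 1 (fully open at 1, half-way at 0, shut at -1), then the shift along the tool's x, y, z in m, then the turn about the tool's z in rad. In form: [[grip, [dx, dy, dz], yaw], ...]. A call has 1 to 8 rows; each row shifts and turns the commanded pose from where the row before left it, along the tool's axes as they then stand; what a row does not reach is not made up. A row lasts 1/10 s, in which the tool goes at most 50 mm and 8.59 degrees, less where a joint would pass 70% of its speed; a pose out of reach is approached as far as the arm can. A call is refused whole if a number of a shift passes 0.05 or a number of a turn 0.15, either way. A call with a gripper value outside its range is refused whole. The fingers move at their own pace and stop on an object; FORCE is the grip in N (left out, the last holds). Time passes only in rows, so rows that do not move let the fingers close. It gives the time, the measured TCP pose, the force and the opening at its end, in the units of the state.
- robot.read_state(): the state, without advancing time (a new reading comes with each control period).
- robot.capture(name): name is "scene" or "side" or "wrist"; returns a dict with "frame" (400x640x3 uint8, red, green, blue), "range_z" (400x640 float32, mm along the optical axis (not along the pixel's ray), 0 where there is no reading), "vfov" (degrees; the focal length in pixels is half the picture's height over the tangent of half this angle, whatever the lens; pixels are square), "cx", "cy" (the principal point, pixels), "dist_coeffs" ([k1, k2, p1, p2, k3] as OpenCV has them; the pictures are not rectified), "extrinsics" (4x4, takes a point from world to camera coordinates). Camera axes: x right, y up, looking along -z (the intrinsics and any distortion apply to the point x, -y, -z); pixel columns grow to the right and rows downward; lengths in mm; the calibration is good to about 2 mm. A picture is of the moment at which its call begins.
- robot.close_job(): hands the job in, once; it reports no verdict.
The state is a dict: "time": time; "qpos": joint angles; "qd": joint speeds; "effort": joint torques, N m; "ee_pos": TCP position; "orientation": TCP orientation; "contact_force": force on the tool from outside, world axes, zero at the start; "wrist_torque": the same for the moment, N m; "grip_width": opening from 0.0 (shut) to 1.0 (fully open).
Only numpy, scipy, OpenCV 4.12 (cv2) and the standard library are available. Lean on these libraries where they do the work, as an engineer would, in place of code of your own. Each camera call takes 0.05 s, during which the arm holds its last target.

## Task

The drawer of the drive test enclosure needs to stay half open for cooling while the drives are read. Using the flat stay bar that pivots on the post of the drawer front, pull the drawer out and drop the middle one of the bar's three row holes over the short peg on the enclosure's roof. Leave the bar lying flat on the roof, still on the drawer's post, and let go.

Things in the scene. Friction and masses are not known exactly. Their poses are not given: they have to be found in the camera images.
- stay: Loose flat aluminium stay bar, 260 x 40 x 6 mm, 0.13-0.22 kg. Origin: underside, centre of the pivot hole; x along the bar to its free end, z up. Four 20 mm through holes on the centre line: pivot hole at x = 0, 20 mm from that end; row of three at x = 140, 180 (middle) and 220 mm. At the start it lies flat on the roof and drawer front, pivot hole on the post, swung left of the roof peg.
- stay_tab (a point): Centre of the bar's upright grip tab, same metal, fixed on the bar at x = 75 mm, 26 mm above the bar's underside; axes as the bar's. The tab is 46 mm long (along x), 14 mm thick (along y), and stands from 6 to 46 mm above the underside: pinch it across its thickness.
- roof_peg (a point): Centre of the foot of the short fixed steel peg on the roof (100 mm above the bench) of the grey enclosure, 320 mm wide, 220 mm deep; 60 mm from its front edge. Peg 14 mm diameter, 18 mm tall, its top 8 mm tapering to 6 mm. x points away from the drawer front along the slide (the drawer opens towards -x), z up.
- front_post (a point): Centre of the foot of the tall steel post on the black drawer front (30 mm thick, level with the roof), 14 mm diameter, 55 mm tall, headless, top tapered: a bar raised level by 25 to 40 mm clears the roof peg but not the post, so it pulls the drawer. Moves with the drawer straight in line with the roof peg, free to go at least 115 to 220 mm from it; friction 1.5 N, stays put. Axes as the peg's.

How it is judged:
By the outcome, as a careful person would: the job done as asked, in the order asked, and still so for the second after the job is handed in, with the robot touching nothing.
It also fails if it takes over 40 s, if anything falls off the work surface, if the arm or the gripper's body presses on something with over 40 N, if the wrist force passes 120 N, or if a joint passes its speed limit or range.

## Working session

There is one attempt and no reset: what is moved stays moved. The work goes in short steps, Python scripts to look and compute and a shell command to move; the robot and the scene stay as the last step left them, time stands still between calls to the robot, and variables do not carry over. Pictures are saved under pics/ and viewed, and the job is handed in when it is done.

```bash
mkdir -p pics
cat > h.py <<'E'
import numpy as np, cv2
from plant import robot
def cap(n):
    c=robot.capture(n); f=200/np.tan(np.radians(c['vfov'])/2)
    c['K']=np.array([[f,0,c['cx']],[0,f,c['cy']],[0,0,1.]]); c['D']=np.array(c['dist_coeffs'],float); return c
def save(c,p,box=None,s=1):
    im=c['frame'][:,:,::-1]
    if box: x0,y0,x1,y1=box; im=im[y0:y1,x0:x1]
    cv2.imwrite(p,cv2.resize(im,None,fx=s,fy=s,interpolation=cv2.INTER_CUBIC))
def ray(c,u,v):
    n=cv2.undistortPoints(np.array([[[u,v]]],float),c['K'],c['D'])[0,0]
    E=np.array(c['extrinsics']); R=E[:3,:3]; o=-R.T@E[:3,3]
    return o,R.T@np.array([n[0],-n[1],-1])
def atz(c,u,v,z):
    o,d=ray(c,u,v); return o+d*(z-o[2])/d[2]
def atd(c,u,v):
    o,d=ray(c,u,v); return o+d*c['range_z'][int(round(v)),int(round(u))]
def proj(c,P):
    E=np.array(c['extrinsics']); p=E[:3,:3]@np.array(P,float)+E[:3,3]
    return cv2.projectPoints(np.array([[p[0],-p[1],-p[2]]]),np.zeros(3),np.zeros(3),c['K'],c['D'])[0][0,0]
E
python3 - <<'E'
from h import *
print(robot.read_state(), robot.tcp_to_tips)
for n in ['scene','side','wrist']:
    c=cap(n); save(c,f'pics/{n}0.png'); print(n,c['vfov'],c['D'],np.array(c['extrinsics']).round(3).tolist())
E
```

```text
{'time': 0.0, 'qpos': array([ 0.03380507,  0.68997117, -0.19451399,  1.56636302,  0.15731402,
        0.90249992, -0.21510372]), 'qd': array([ 0.00123442, -0.0014758 ,  0.00044434,  0.00028917,  0.00258549,
       -0.00029713,  0.00035985]), 'effort': array([ 3.38560185e-04, -5.27571630e+01, -1.26686912e+00, -1.53434461e+01,
       -5.26333472e-02,  6.56995355e-03,  1.65937727e-04]), 'ee_pos': array([ 6.24377131e+02, -5.57610475e-02,  2.48912960e+02]), 'orientation': array([-3.13975046e+00,  1.47499271e-04,  1.57088311e+00]), 'contact_force': array([ 0.09632501,  0.49637688, -0.06333816]), 'wrist_torque': array([-0.01566727,  0.01741854, -0.00860227]), 'grip_width': 0.9992290793054948} 11.0
scene 52.93693751049203 [-0.1047545  0.         0.         0.         0.       ] [[-0.684, 0.729, -0.011, 379.469], [-0.517, -0.475, 0.712, 250.862], [0.514, 0.493, 0.702, -1108.27], [0.0, 0.0, 0.0, 1.0]]
side 45.511387930781254 [-0.10545052  0.          0.          0.          0.        ] [[0.782, -0.623, -0.012, -422.156], [0.469, 0.575, 0.67, -408.112], [-0.411, -0.53, 0.742, -476.271], [0.0, 0.0, 0.0, 1.0]]
wrist 58.011798928090386 [-0.07067292  0.          0.          0.          0.        ] [[1.0, 0.0, -0.002, -624.35], [-0.001, 0.964, -0.265, 37.215], [0.002, 0.265, 0.964, -390.365], [0.0, 0.0, 0.0, 1.0]]
```

View pics/scene0.png

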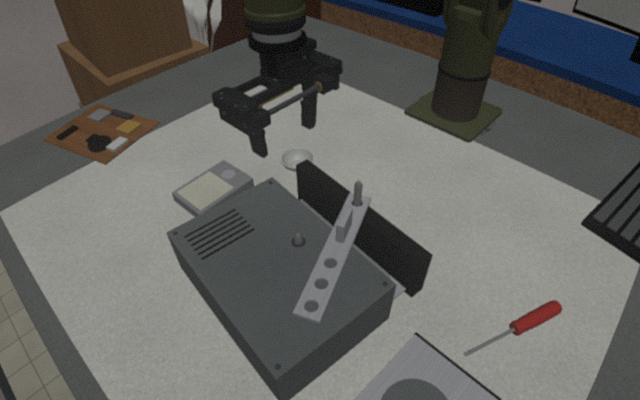

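View pics/side0.png

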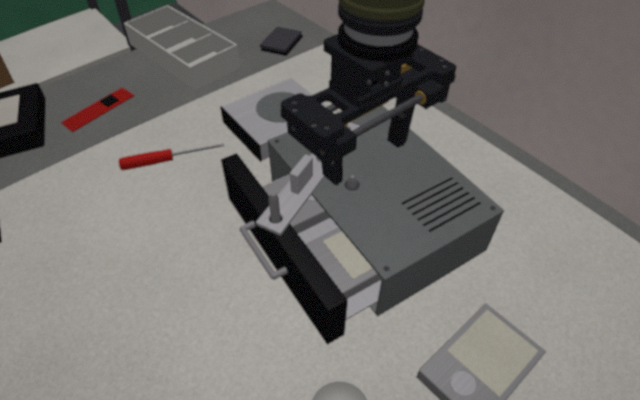

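View pics/wrist0.png

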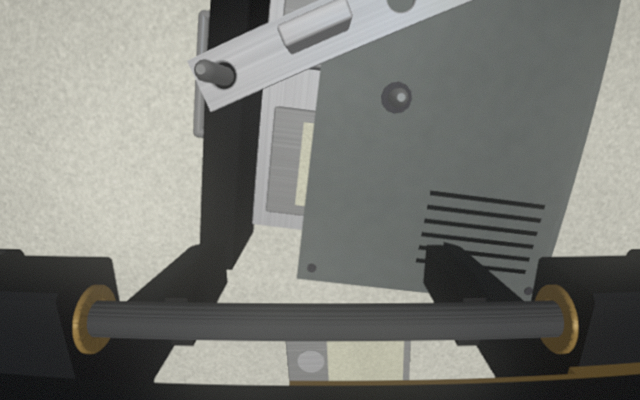

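The scene picture shows the peg at about (298,240), the post top at about (358,183) and the tab at about (344,228). The wrist picture shows the peg at about (396,97), the post at about (215,72) and the tab at about (315,25). I'll enlarge these areas next.

Run:
```python
from h import *
c=cap('wrist'); save(c,'pics/w1.png',(180,0,480,140),2.6)
s=cap('scene'); save(s,'pics/s1.png',(270,160,450,330),3.5)
t=cap('side'); save(t,'pics/t1.png',(220,130,400,300),3.5)
for n,k in (('w',c),('s',s),('t',t)): 
    import pickle; pickle.dump({a:k[a] for a in ('frame','range_z','K','D','extrinsics')},open(n+'.pkl','wb'))
```

```text
(no output)
```

View pics/w1.png

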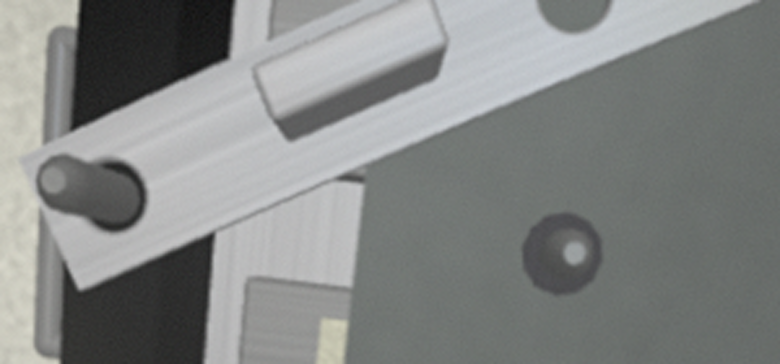

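View pics/s1.png

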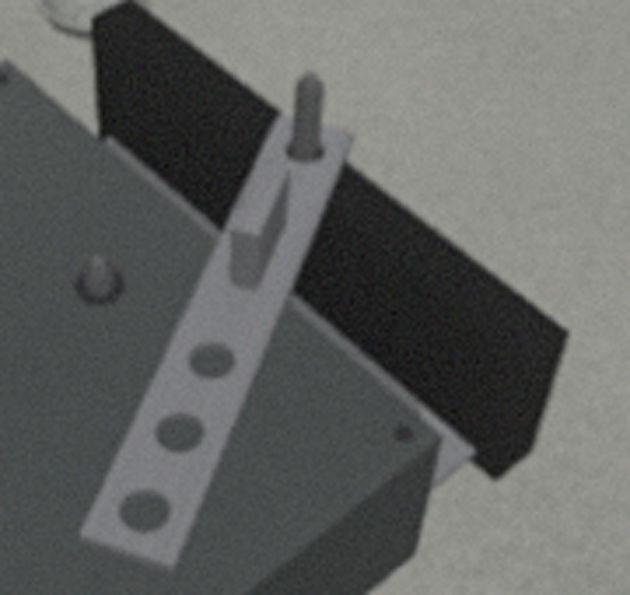

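View pics/t1.png

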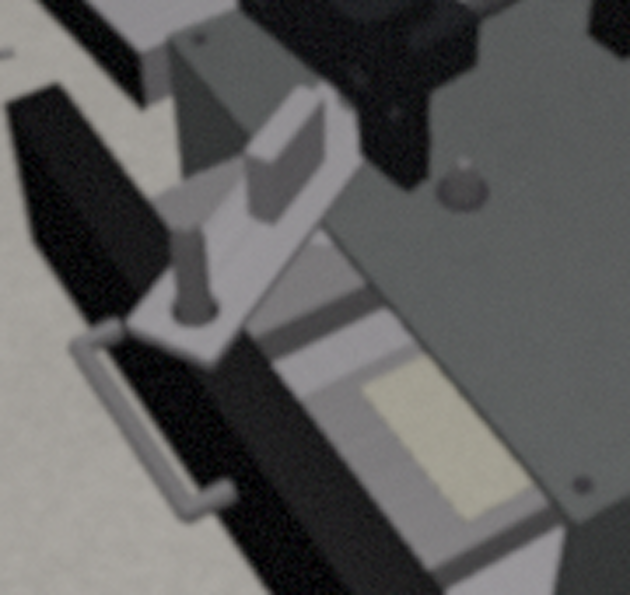

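Run:
```python
from h import *; import pickle
w,s,t=[pickle.load(open(n+'.pkl','rb')) for n in 'wst']
np.set_printoptions(precision=1,suppress=True)
def W(x,y,z): return atz(w,180+x/2.6,y/2.6,z)
def S(x,y,z): return atz(s,270+x/3.5,160+y/3.5,z)
def T(x,y,z): return atz(t,220+x/3.5,130+y/3.5,z)
print('post top',W(54,180,155),S(310,76,155),T(188,228,155))
print('pivot hole',W(118,195,106),S(306,153,106),T(195,308,106))
print('peg top',W(574,252,118),S(97,258,118),T(464,162,118))
print('peg foot',W(562,254,105),S(99,288,101),T(462,192,101))
print('holes',S(212,361,106),S(180,433,106),S(145,512,106),W(575,-4,106))
print('tab top W',W(255,70,146),W(430,-2,146),W(445,42,146),W(270,102,146))
print('tab top S',S(290,172,146),S(232,234,146),S(258,236,146))
print('screws roof S',S(404,433,100),S(5,78,100),'T',T(200,40,100),T(583,485,100))
for p in [(225,75),(320,20),(396,110)]: print(atd(w,*p))
for p in [(330,275),(290,220),(345,221)]: print(atd(s,*p))
```

```text
post top [548.8  89.2 155. ] [550.1  90.4 155. ] [548.7  86.5 155. ]
pivot hole [550.8  89.4 106. ] [551.8  93.  106. ] [548.9  87.9 106. ]
peg top [679.1  73.2 118. ] [678.7  73.  118. ] [679.1  72.5 118. ]
peg foot [678.2  72.9 105. ] [681.1  75.7 101. ] [678.2  71.5 101. ]
holes [679.6 144.5 106. ] [716.5 159.7 106. ] [753.7 175.1 106. ] [678.9 141.9 106. ]
tab top W [595.8 114.6 146. ] [637.2 130.4 146. ] [640.8 120.7 146. ] [599.2 107.3 146. ]
tab top S [599.  119.2 146. ] [645.2 124.7 146. ] [638.4 133.8 146. ]
screws roof S [649.3 227.  100. ] [611.9 -66.1 100. ] T [649.4 224.3 100. ] [613.4 -68.5 100. ]
[555.7  87.9 125.3]
[621.7 118.1 147.6]
[679.3  63.8 101.1]
[696.2 158.3 105.5]
[656.7  31.1 102.2]
[627.2 126.8 146.3]
```

The measurements agree across the three cameras:

| Item | Position (mm) |
|---|---|
| Peg | about (679, 73) |
| Post | about (549.5, 89) |
| Slide yaw | about -0.123 rad |
| Bar yaw | about 0.397 rad |
| Tab | about (618.4, 118.2) |

The post is about 130.5 mm from the peg, so it has to move 49.5 mm to reach 180 mm. I'll go above the tab and turn the tool.

```bash
python3 -m crank '[[0.3,[0.03,-0.0015,0.01],0],[0.3,[0.03,-0.0015,0.01],0],[0.3,[0.03,-0.0015,0.01],0],[0.3,[0.028,-0.0015,0.01],0],[0.3,[0,0,0],0.14],[0.3,[0,0,0],0.14],[0.3,[0,0,0],0.14],[0.3,[0,0,0],0.14]]' 20; python3 -m crank '[[0.3,[0,0,0],0.14],[0.3,[0,0,0],0.14],[0.3,[0,0,0],0.14],[0.3,[0,0,0],0.14],[0.3,[0,0,0],0.053],[0.3,[0,0,0],0],[0.3,[0,0,0],0]]'
python3 - <<'E'
from h import *
for i in range(3): 
    s=robot.read_state(); print(s['time'],s['ee_pos'],s['orientation'],s['contact_force'],s['grip_width'])
    c=cap('wrist')
save(c,'pics/w2.png')
c=cap('scene'); save(c,'pics/s2.png',(200,0,520,360),2)
E
```

```text
time: 1.1
ee_pos: [618.9, 118.2, 209.7]
orientation: [-3.141, 0.0, 1.005]
contact_force: [0.9, 0.8, -0.1]
grip_width: 0.651
time: 1.8
ee_pos: [618.9, 118.2, 209.7]
orientation: [-3.142, 0.0, 0.4]
contact_force: [-0.0, 0.0, -0.1]
grip_width: 0.652
1.8 [618.94107758 118.19842013 209.6778527 ] [-3.14150582e+00  6.30217127e-05  3.99504288e-01] [-0.03695199  0.01137272 -0.06532672] 0.6517128299796806
1.85 [618.96925502 118.08968183 209.68803465] [-3.14143071e+00  1.86177541e-05  3.99181408e-01] [ 0.65558192 -0.24889928  0.24585703] 0.6525595156279537
1.9 [618.97419064 118.05779668 209.70902766] [-3.14137345e+00 -1.93434249e-05  3.98900260e-01] [-0.22131623 -0.14638766  0.50965952] 0.6509722607967354
```

View pics/w2.png

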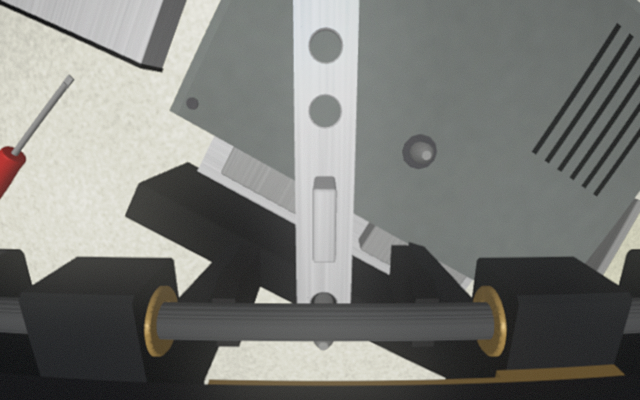

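View pics/s2.png

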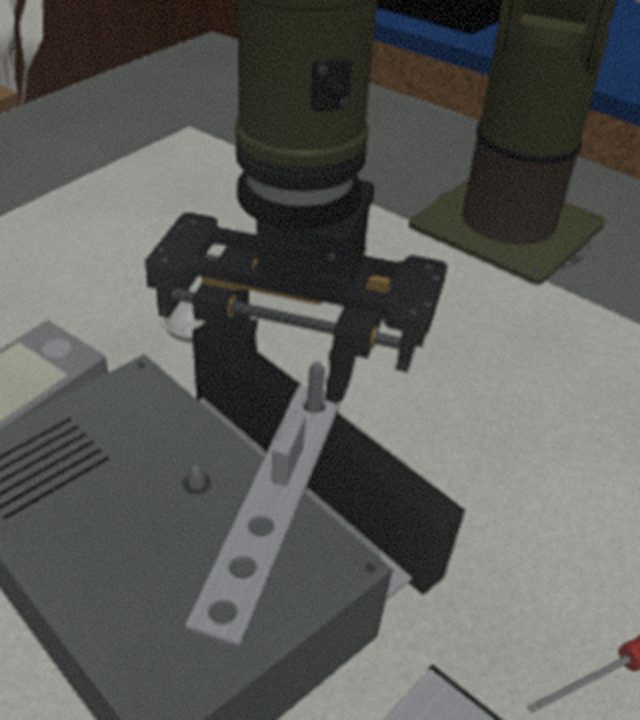

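The wrist picture shows the bar vertical in the frame, with the tab centred at column 324 between the fingers and the post at (323,300). I'll check the offset numerically.

Run:
```python
from h import *
np.set_printoptions(precision=1,suppress=True)
c=cap('wrist'); s=robot.read_state()['ee_pos']; save(c,'pics/w3.png',(260,0,460,310),2.5)
print(c['K'][0,2],c['K'][1,2])
for p,z in [((324,190),146),((324,262),146),((325,45.5),106),((325,111),106),((428,155),118)]: print(p,atz(c,*p,z),atz(c,*p,z)-s)
```

```text
324.92173978000415 203.21318928791666
(324, 190) [638.4 126.1 146. ] [ 19.3   8.2 -63.8]
(324, 262) [597.3 108.9 146. ] [-21.8  -9.1 -63.8]
(325, 45.5) [715.2 157.9 106. ] [  96.2   40.  -103.8]
(325, 111) [678.3 142.4 106. ] [  59.3   24.4 -103.8]
(428, 155) [679.1  71.6 118. ] [ 60.  -46.4 -91.8]
```

View pics/w3.png

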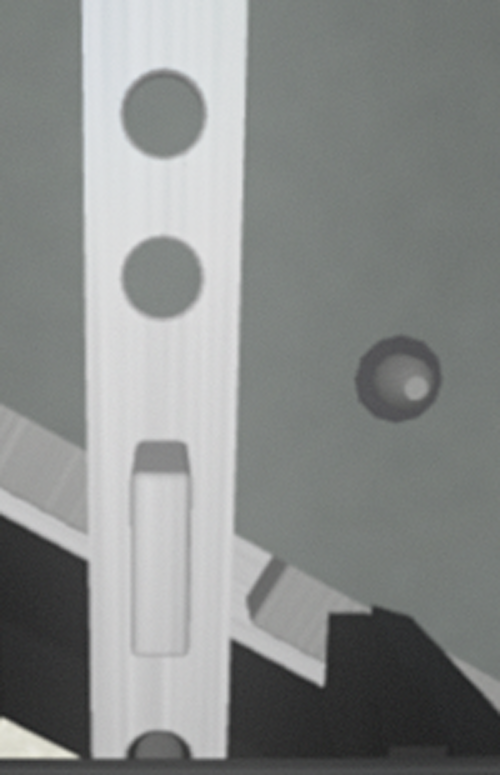

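The alignment is within about 1 mm. I'll descend to TCP z of about 120 and grip.

```bash
python3 -m crank '[[0.3,[-0.001,0,0.02],0],[0.3,[0,0,0.02],0],[0.3,[0,0,0.02],0],[0.3,[0,0,0.015],0],[0.3,[0,0,0.0145],0],[0.3,[0,0,0],0]]'; python3 -m crank '[[-1,[0,0,0],0],[-1,[0,0,0],0],[-1,[0,0,0],0],[-1,[0,0,0],0],[-1,[0,0,0],0],[-1,[0,0,0],0]]' 50
```

```text
time: 2.65
ee_pos: [616.9, 117.5, 118.3]
orientation: [-3.141, 0.003, 0.398]
contact_force: [0.3, 0.3, 0.1]
grip_width: 0.651
time: 3.25
ee_pos: [618.2, 117.7, 120.5]
orientation: [3.142, -0.0, 0.398]
contact_force: [0.4, 0.0, 1.5]
grip_width: 0.155
```

```bash
python3 -m crank '[[-1,[0,0,-0.008],0],[-1,[0,0,-0.008],0],[-1,[0,0,-0.008],0],[-1,[0,0,-0.007],0],[-1,[0,0,0],0],[-1,[0,0,0],0]]'
python3 - <<'E'
from h import *
c=cap('scene'); save(c,'pics/s4.png',(240,120,460,340),2.7)
c=cap('side'); save(c,'pics/t4.png',(220,100,440,300),2.9)
E
```

```text
time: 3.85
ee_pos: [618.1, 117.7, 151.5]
orientation: [3.142, -0.0, 0.398]
contact_force: [-0.2, 0.3, -1.6]
grip_width: 0.156
```

View pics/s4.png

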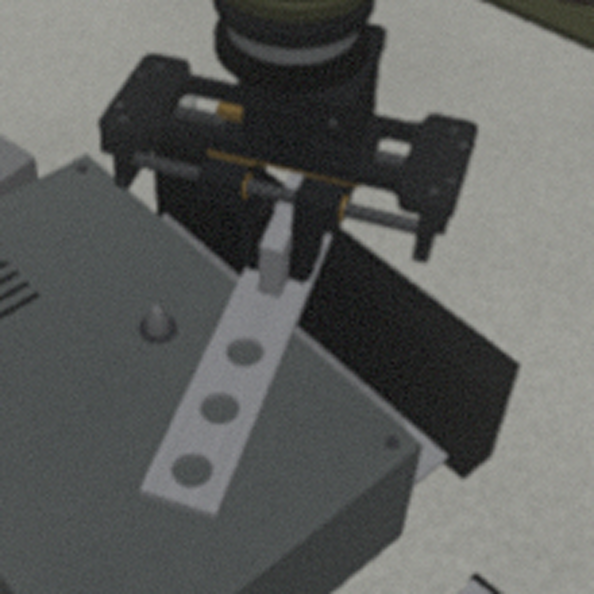

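View pics/t4.png

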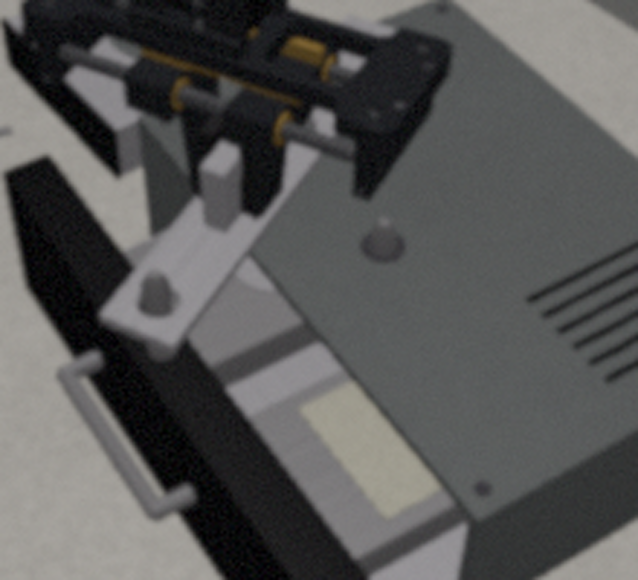

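The bar is lifted level with the post still through its hole. In the side picture the post top is at about (155,285) and the bar is clear of the roof. I'll swing it -0.521 rad about the post.

```bash
python3 -m crank '[[-1,[-0.0003,0.0065,0],0.0868],[-1,[-0.0003,0.0065,0],0.0868],[-1,[-0.0003,0.0065,0],0.0868],[-1,[-0.0003,0.0065,0],0.0868],[-1,[-0.0003,0.0065,0],0.0868],[-1,[-0.0003,0.0065,0],0.0868],[-1,[0,0,0],0],[-1,[0,0,0],0]]'
python3 - <<'E'
from h import *
c=cap('scene'); save(c,'pics/s5.png',(240,120,460,340),2.7)
c=cap('wrist'); save(c,'pics/w5.png')
E
```

```text
time: 4.75
ee_pos: [623.1, 79.6, 150.9]
orientation: [-3.142, 0.001, -0.121]
contact_force: [-0.6, 0.5, -2.1]
grip_width: 0.154
```

View pics/s5.png

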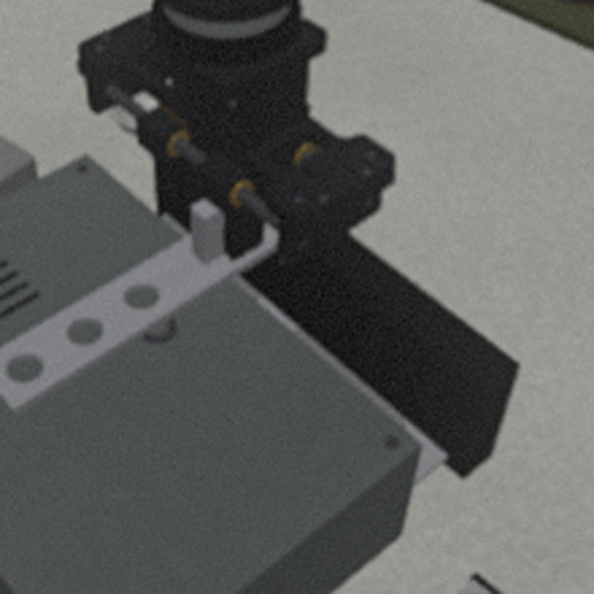

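View pics/w5.png

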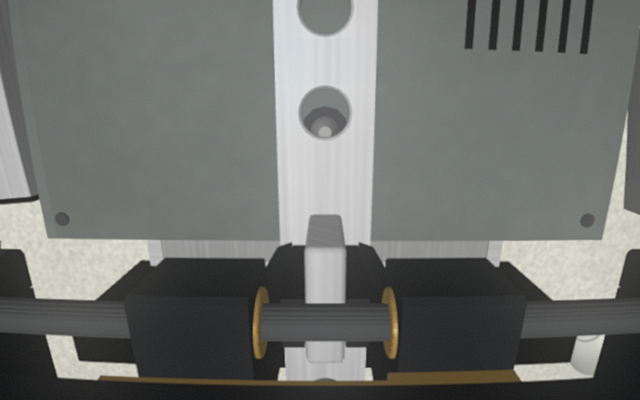

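The swing worked. In the wrist picture the peg shows through the 140 mm hole, with its tip at about (325,131) and the hole at (325,112). I'll compute the pull distance.

Run:
```python
from h import *
np.set_printoptions(precision=1,suppress=True)
c=cap('wrist'); st=robot.read_state(); s=st['ee_pos']; yaw=st['orientation'][2]; print(s,yaw)
save(c,'pics/w6.png',(265,0,385,150),4)
ux=np.array([np.cos(yaw),np.sin(yaw)]); uy=np.array([-ux[1],ux[0]])
for n,p,z in [('h140',(325,112.5),137),('h180',(325,8),137),('pegtip',(325,131),118)]:
    q=atz(c,*p,z); d=(q-s)[:2]; print(n,q,d@ux,d@uy)
d=np.array([679,72.7])-s[:2]; print('peg earlier',d@ux,d@uy)
for u,v in [(300,60),(350,60),(300,170),(350,170),(300,200)]: print(atd(c,u,v))
```

```text
[623.2  80.1 151.1] -0.12096781218621211
h140 [688.   71.8 137. ] 65.27358039444876 -0.43084512785846396
h180 [727.1  67.1 137. ] 104.66490880601971 -0.42313173371421675
pegtip [679.3  72.9 118. ] 56.49022697447612 -0.40424809511680077
peg earlier 56.26271764046053 -0.6392329379505126
[709.3  79.1 136.9]
[706.8  59.7 138. ]
[665.8  85.1 136.9]
[663.4  64.2 137.7]
[653.   86.9 137.8]
```

View pics/w6.png

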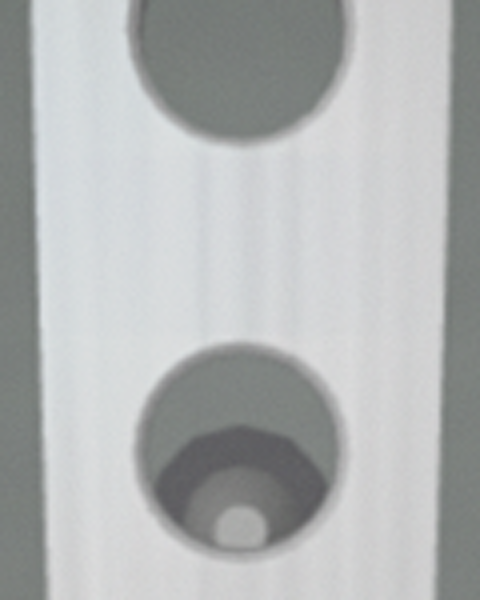

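The bar is level, with its top at 137–138 mm. The middle hole is 105.2 mm ahead and the peg 56.4 mm ahead, so the pull is 48.8 mm.

```bash
python3 -m crank '[[-1,[-0.006,0,0],0],[-1,[-0.009,0,0],0],[-1,[-0.01,0,0],0],[-1,[-0.01,0,0],0],[-1,[-0.009,0,0],0],[-1,[-0.0048,0,0],0],[-1,[0,0,0],0],[-1,[0,0,0],0]]'
python3 - <<'E'
from h import *
np.set_printoptions(precision=1,suppress=True)
c=cap('wrist'); save(c,'pics/w7.png',(225,0,425,200),3)
c=cap('side'); save(c,'pics/t7.png',(150,100,430,330),2.5)
print(robot.read_state()['ee_pos'])
E
```

```text
time: 5.7
ee_pos: [574.4, 85.4, 151.2]
orientation: [3.141, 0.001, -0.123]
contact_force: [-0.2, 0.2, -1.9]
grip_width: 0.151
[574.8  85.2 151.1]
```

View pics/w7.png

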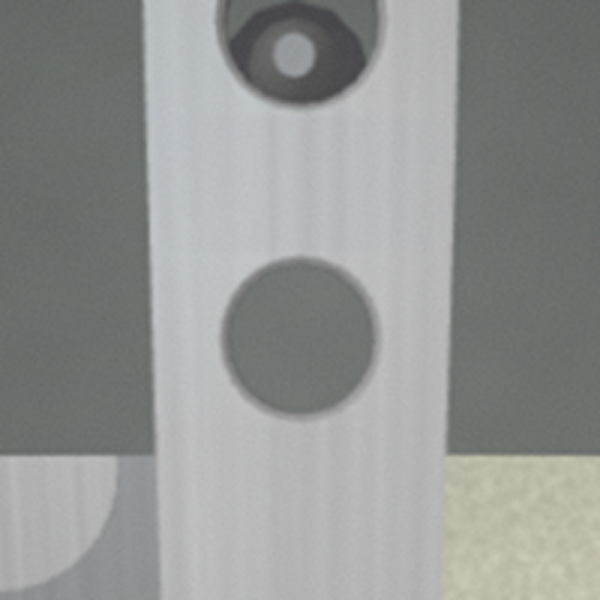

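View pics/t7.png

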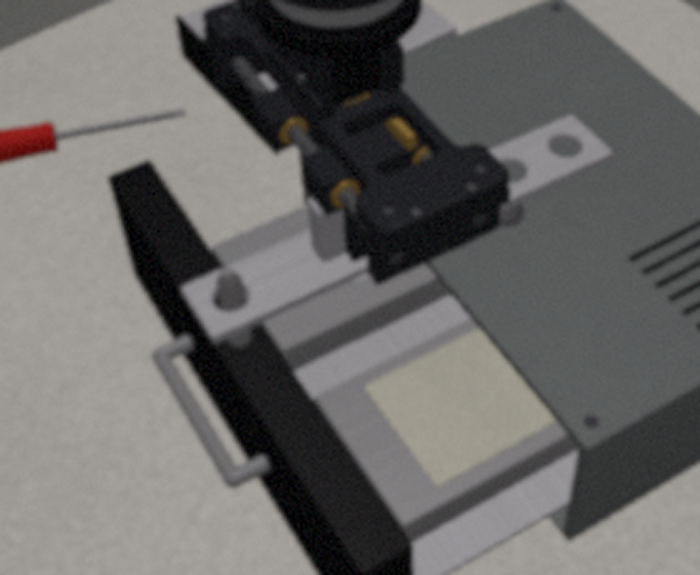

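Run:
```python
from h import *
np.set_printoptions(precision=1,suppress=True)
c=cap('wrist'); st=robot.read_state(); s=st['ee_pos']; yaw=st['orientation'][2]; print(s,yaw)
ux=np.array([np.cos(yaw),np.sin(yaw)]); uy=np.array([-ux[1],ux[0]])
for n,p,z in [('h140',(325,112.7),137),('h180edge-10',(325.2,35),137),('pegtip',(323,18.3),118)]:
    q=atz(c,*p,z); d=(q-s)[:2]; print(n,q,d@ux,d@uy)
for z in (145,150,155): print(z,)
```

```text
[574.9  85.3 151.1] -0.12308458659654598
h140 [639.5  76.8 137. ] 65.15350850334985 -0.46421980818290454
h180edge-10 [668.9  73.1 137. ] 94.81211216404822 -0.5400359135068461
pegtip [679.2  72.8 118. ] 105.01268759950277 0.41970949238619615
145
150
155
```

The remaining offset is 0 mm along the bar and 0.9 mm sideways. I'll correct it and lower.

```bash
python3 -m crank '[[-1,[0,-0.0008,0],0],[-1,[0,0,0.006],0],[-1,[0,0,0.006],0],[-1,[0,0,0.006],0],[-1,[0,0,0.005],0],[-1,[0,0,0.003],0],[-1,[0,0,0],0],[-1,[0,0,0],0]]'
```

```text
time: 6.65
ee_pos: [575.1, 86.1, 125.3]
orientation: [3.142, -0.0, -0.123]
contact_force: [-0.1, 0.5, -1.7]
grip_width: 0.155
```

```bash
python3 -m crank '[[-1,[0,0,0.002],0],[-1,[0,0,0.002],0],[-1,[0,0,0.001],0],[-1,[0,0,0],0],[-1,[0,0,0],0]]'
python3 - <<'E'
from h import *
c=cap('wrist'); save(c,'pics/w8.png',(225,0,425,200),3)
c=cap('side'); save(c,'pics/t8.png',(150,100,430,330),2.5)
E
```

```text
time: 7.15
ee_pos: [575.0, 86.2, 120.5]
orientation: [-3.141, -0.0, -0.123]
contact_force: [-0.6, 0.5, 2.0]
grip_width: 0.155
```

View pics/w8.png

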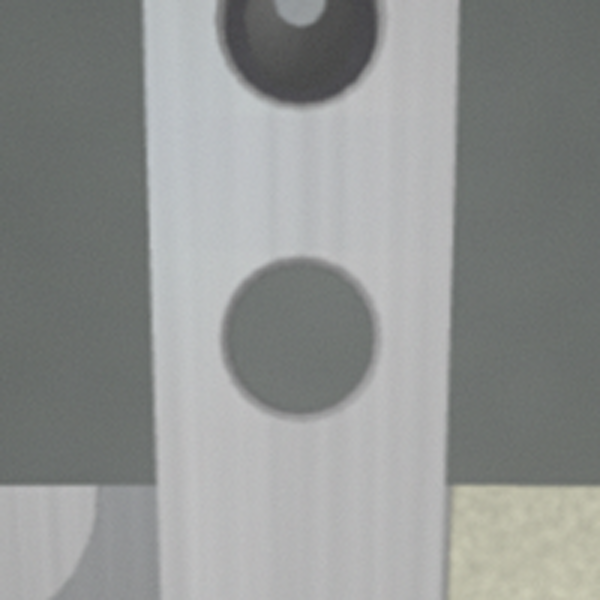

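View pics/t8.png

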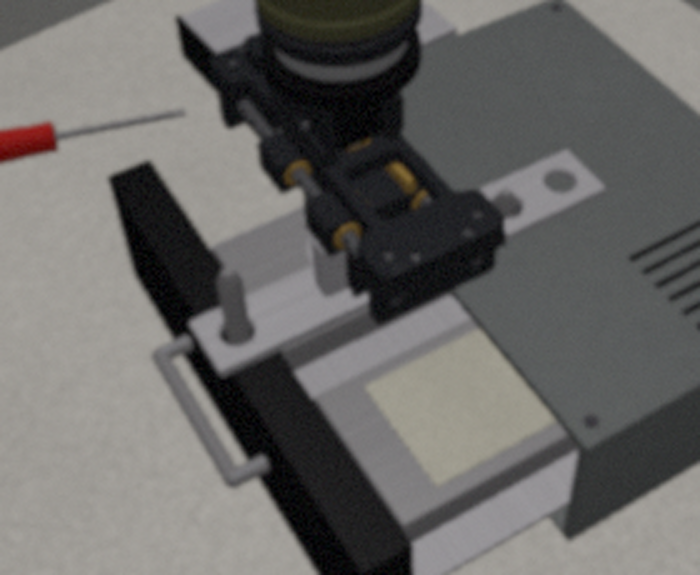

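The bar is seated. The peg shows in the middle hole, the post is through the pivot hole, and the vertical force has turned to light support. I'll release and retreat upward.

```bash
python3 -m crank '[[0.2,[0,0,0],0],[0.2,[0,0,0],0],[0.2,[0,0,0],0],[0.2,[0,0,0],0],[0.2,[0,0,0],0]]'; python3 -m crank '[[0.2,[0,0,-0.015],0],[0.2,[0,0,-0.02],0],[0.2,[0,0,-0.03],0],[0.2,[0,0,-0.03],0],[0.2,[-0.03,0,-0.03],0],[0.2,[-0.03,0,-0.03],0],[0.2,[0,0,0],0],[0.2,[0,0,0],0]]'
python3 - <<'E'
from h import *
c=cap('wrist'); save(c,'pics/w9.png')
c=cap('side'); save(c,'pics/t9.png',(150,100,430,330),2.5)
c=cap('scene'); save(c,'pics/s9.png',(220,140,460,320),3)
E
```

```text
time: 7.75
ee_pos: [575.0, 86.1, 120.2]
orientation: [3.142, -0.0, -0.123]
contact_force: [-0.0, -0.1, 0.2]
grip_width: 0.579
time: 8.55
ee_pos: [515.7, 93.8, 275.8]
orientation: [-3.141, -0.002, -0.122]
contact_force: [0.2, -0.2, 0.0]
grip_width: 0.6
```

View pics/w9.png

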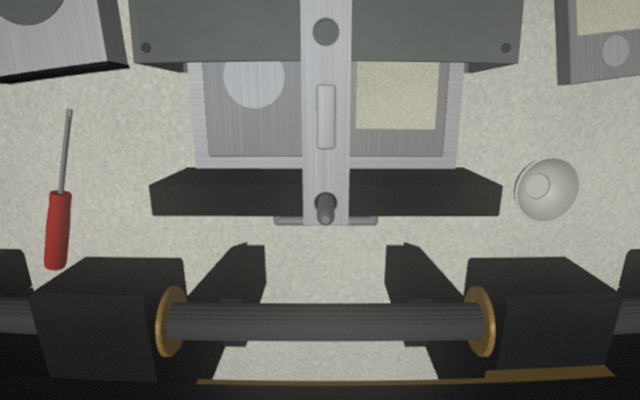

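View pics/t9.png

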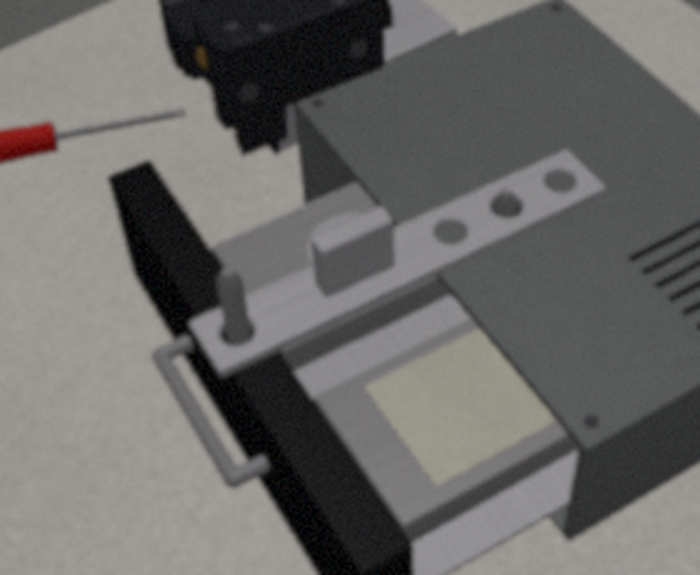

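View pics/s9.png

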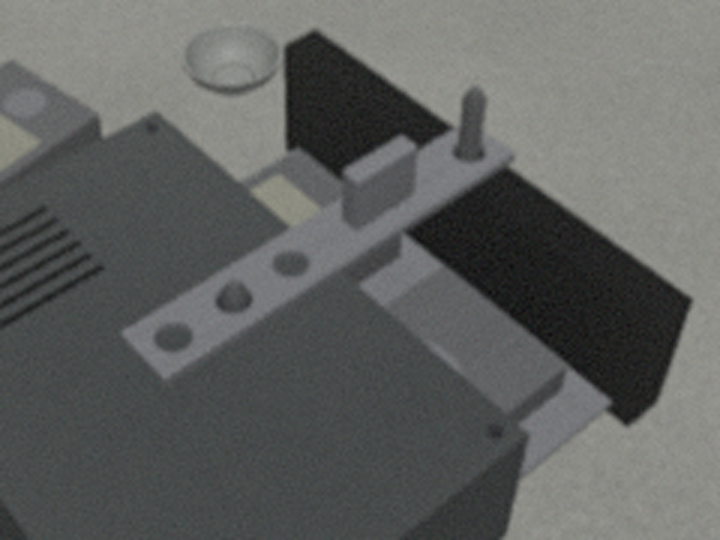

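The scene picture shows the peg standing in the middle hole at (234,297) in the crop, the bar flat on the roof, and the post through the pivot hole at (470,150). The gripper is well clear, so I'm handing the job in.

Run:
```python
from h import *
np.set_printoptions(precision=1,suppress=True)
c=cap('scene')
for x,y in [(205,317),(150,340),(262,280),(330,240)]: print(atd(c,220+x/3,140+y/3))
print(robot.close_job())
```

```text
[699.8  72.4 106.4]
[730.   62.1 106. ]
[661.1  76.8 107. ]
[615.5  85.5 109.1]
the job is handed in; nothing more can be done
None
```

The drawer is held half open. The stay bar's middle hole sits over the roof peg, and the bar is still on the drawer's post. I gripped the bar by its tab, lifted it 31 mm and swung it over the peg. Then I pulled the drawer out about 49 mm, lowered the bar, let go and backed off. I handed the job in shortly after 8.6 s.

**Pictures after release:** all three cameras show the post through the pivot hole. The scene and side views show the peg in the middle hole.

**Bar height:** the top read 106.0–107.0 mm along the part over the roof, which matches a 6 mm bar lying flat on the 100 mm roof. One reading near the tab gave 109.1 mm. It was probably an edge or depth error, and I did not check it further.

**Forces:** the readings I took were about 2 N or less, and the tool was touching nothing at the end.

No check failed. `close_job()` gives no verdict.

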